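Show the egg in the kitchen tongs

TASK

A buyer at the garage sale wants to see the underside of the turned wooden egg without anyone handling it: pick up the kitchen tongs, close their jaws on the egg where it stands in its egg cup, and lift it well clear, higher than the cup stands tall. Finish while still holding the egg up in the tongs, still and off everything else. Do not touch the egg with the gripper or arm, leave the egg cup standing upright, and leave the bowl, mug and candlestick where they are.

Things in the scene. Friction and masses are not known exactly. Their poses are not given: they have to be found in the camera images.
- tongs: Steel kitchen tongs with black grip panels, lying flat, arms side by side, 28 mm tall, fully open at the start, 0.12 kg, balanced near the origin. Origin: on the underside, on the centreline midway between the grip panels; +x along the centreline to the jaws, +y to the left arm, z up. Hinge at x = -90 mm, jaw ends at x = +107 mm, 100 mm wide over the open jaws.
- tongs_grip (a point): Midpoint between the two black grip panels, 14 mm above the tongs' origin. Panels: 64 mm long, 28 mm tall. Over their outer faces they measure 63 mm open (each slanting 0.13 rad, wider to the jaws) and 40 mm, parallel, when the jaws hold the egg. Squeezing them across (y) closes both arms equally against a spring that pushes back 6 N at first, 9 N at the egg; let out, they reopen.
- tongs_jaw (a point): Point on the centreline midway between the jaws, where the egg's middle belongs: 95 mm ahead of the tongs' origin, 14 mm above their underside. The jaws are shallow upright V plates 22 mm tall centred on this height, so the egg can be straddled from above; 56 mm over the grip panels leaves about 70 mm between the jaws' inner edges.
- tongs_left: The left arm (+y side) of the tongs with its V jaw; origin on the hinge, at the underside. The arm's x axis is parallel to the tongs' x when open, and turns up to 0.22 rad inwards as they close; 0.13 rad holds the egg.
- tongs_right: The right arm (-y side) of the tongs with its V jaw; mirror image of the left arm.
- egg: Turned pale wooden egg standing blunt end down in the egg cup: 42 mm in diameter at its widest, 52 mm tall, 30 to 70 g. Origin on its axis at the widest height, 21 mm above its bottom (the lower half is a half ball), z to its pointed end. It starts about 62 mm above the table, its widest height 12 mm above the cup's rim.
- egg_cup: White ceramic egg cup, loose, 0.16 kg, 50 mm tall, 42 mm across the rim, 54 mm across the foot. Origin at the centre of its underside.
- wooden_bowl: Bystander: dark wooden bowl, 150 mm across, 50 mm tall. Origin at the centre of its underside.
- mug: Bystander: blue ceramic mug, 80 mm across, 90 mm tall, with a handle. Origin at the centre of its underside.
- candlestick: Bystander: brass candlestick, foot 90 mm across, 150 mm tall. Origin at the centre of its underside.
Mind the look-alikes: they are no part of the job. Of the things shaped like the egg, the wooden one is meant.

How it is judged:
By the outcome, as a careful person would: the job done as asked, in the order asked, and still so for the second after the job is handed in, while the arm keeps its last pose, push and grip.
It also fails if it takes over 43 s, if anything falls off the work surface, if the arm or the gripper's body presses on something with over 40 N, if the wrist force passes 120 N, or if a joint passes its speed limit or range.

ROBOT

A 6-joint arm with a two-finger parallel gripper is mounted at the origin on the work surface. World frame = base frame: x ahead of the robot, y to its left, z up, the work surface at z = 0. Lengths are in mm, angles in degrees, forces in N, time in s.
With the tool pointing down it reaches from about 425 to 950 mm from the base axis. Payload 3.5 kg.
Tool frame: the origin (TCP) lies between the finger pads; the fingertips stand ctrl.tcp_to_tips ahead of it and the grasp point (between the pads) lies 11 mm behind it (ctrl.tcp_to_tips is the distance from the TCP to the fingertips, in mm); z points along the fingers, y is the direction in which the jaws open and shut (so a half turn about z gives the same grasp; the last joint's range is limited). The gripper opens to 85 mm and grips with 20 to 120 N. Pads are 22 mm wide; open, the fingers measure 114 mm over their backs; the gripper's body (76 mm by 85 mm) begins 54 mm behind the grasp point. The pads swing forward as they close: fully open they stand 13 mm farther back than shut.
Start: joints at [-84.397, 16.404, 90.338, -0, 73.258, -8.594], TCP at [165.583, -654.361, 239.325] pointing down, gripper open.
Joint ranges: [-158.93, 158.93], [-51.34, 127.21], [12.03, 142.37], [-87.48, 267.48], [13.55, 161.25], [-162.69, 162.69]. Speed limits (degrees/s): [159.86, 159.86, 180, 180, 180, 180].

INTERFACE

Orientations are given as [roll, pitch, yaw] about the fixed x, y, z axes, in that order (R = Rz(yaw) Ry(pitch) Rx(roll)).
In Python, from rig import sense, cams, ticket, ctrl gives the robot as it stands.
- The arm moves only by the shell command python3 -m handwheel 'ROWS' [FORCE]. ROWS is JSON, a list of rows, each an object of numbers: "claw": the gripper's target within -1 to 1 (fully open at 1, half-way at 0, shut at -1); "tx", "ty", "tz": the shift along the world's x, y, z in cm; "rx", "ry", "rz": the turn, a rotation vector about the world's x, y, z in degrees. A call has 1 to 12 rows; each row is the pose to reach, as a shift and turn from the pose measured when the call began; what a row does not reach only later rows make up. A row lasts 1/12 s, in which the tool goes at most 41.7 mm and 7.16 degrees, less where a joint would pass 70% of its speed; a pose out of reach is approached as far as the arm can. A call with a gripper value outside its range is refused whole. The fingers move at their own pace and stop on an object; FORCE is the grip in N (left out, the last holds). Time passes only in rows, so rows that repeat a pose let the fingers close. It gives the time, the measured TCP pose, the force and the opening at its end, in the units of the state.
- sense(): the state, without advancing time (a new reading comes with each control period).
- cams.capture(name): name is "scene" or "top" or "wrist"; returns (picture, depth): 420x560x3 uint8, blue, green, red; 420x560 float32, mm along the optical axis (not along the pixel's ray), 0 where there is no reading.
- cams.camera_info(name): a dict with "K" (3x3 intrinsics, pixels), "position" and "rotation" of the camera in the world. Camera axes: x right, y down, z forward; pixel columns grow to the right and rows downward; lengths in mm; the calibration is good to about 2 mm. A picture is of the moment at which its call begins: read the wrist's pose just before it. camera_info takes no time and is no camera call; for the wrist camera it gives the pose at the moment of the call.
- ticket.sign_off(): hands the job in, once; it reports no verdict.
The state is a dict: "t": time; "q": joint angles; "qd": joint speeds; "tau": joint torques, N m; "tool_pos": TCP position; "tool_rot": TCP orientation; "wrist_force": force on the tool from outside, world axes, zero at the start; "moment": the same for the moment, N m; "finger_gap": finger opening in mm.
Only numpy, scipy, OpenCV 4.12 (cv2) and the standard library are available. Lean on these libraries where they do the work, as an engineer would, in place of code of your own. Each camera call takes 0.05 s, during which the arm holds its last target.

## Working session

There is one attempt and no reset: what is moved stays moved. The work goes in short steps, Python scripts to look and compute and a shell command to move; the robot and the scene stay as the last step left them, time stands still between calls to the robot, and variables do not carry over. Pictures are saved under pics/ and viewed, and the job is handed in when it is done.

```bash
ls; mkdir -p pics
python3 - <<'E'
from rig import sense,cams,ctrl
import cv2,numpy as np
print(sense(),ctrl.tcp_to_tips)
for n in ("scene","top"):
    p,d=cams.capture(n); cv2.imwrite(f"pics/{n}0.png",p); np.savez(f"{n}0.npz",p=p,d=d,**cams.camera_info(n)); print(cams.camera_info(n))
E
```

```text
pics
{'t': 0.0, 'q': array([-8.43971884e+01,  1.64557684e+01,  9.04228367e+01,  1.53893524e-03,
        7.32596944e+01, -8.59408109e+00]), 'qd': array([-0.01049735, -0.01846147, -0.01835594, -0.13615905, -0.08105467,
        0.09252832]), 'tau': array([-7.68102109e-04, -4.05985129e+01, -2.92624050e+01, -1.86528096e-04,
        5.89447736e-03,  3.69736071e-06]), 'tool_pos': array([ 165.52158154, -653.72814301,  237.91980714]), 'tool_rot': array([-1.79863473e+02, -2.21226146e-02,  1.41964213e+01]), 'wrist_force': array([-0.24042216,  0.05457556,  0.38745627]), 'moment': array([-0.01719335,  0.03703436, -0.05919029]), 'finger_gap': 85.78318023329881} 8.0
{'K': array([[392.46397451,   0.        , 279.00337629],
       [  0.        , 392.46397451, 216.38750155],
       [  0.        ,   0.        ,   1.        ]]), 'position': array([1060.12691071,  493.82243581,  862.26275598]), 'rotation': array([-139.92550365,   -0.70543304,  139.79210761])}
{'K': array([[448.20515892,   0.        , 279.35211033],
       [  0.        , 448.20515892, 205.34903215],
       [  0.        ,   0.        ,   1.        ]]), 'position': array([ 443.71463548,   -9.00135224, 1261.78167726]), 'rotation': array([-170.80105449,    0.33953251,  -91.50618037])}
```

View pics/scene0.png

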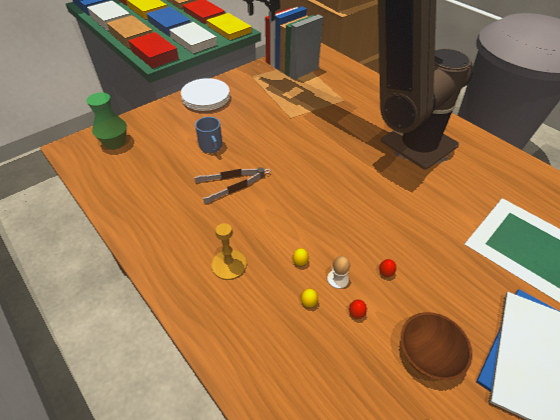

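View pics/top0.png

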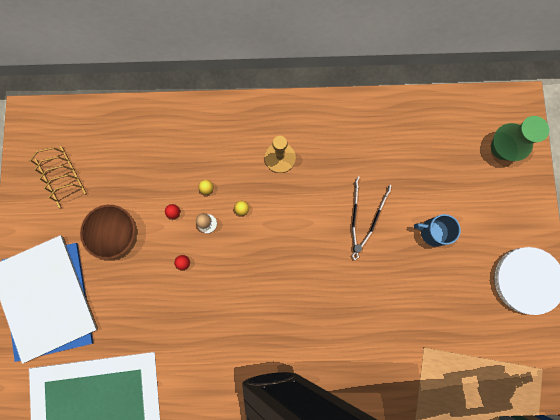

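The things that could be taken for the egg, by top-view pixel: yellow (206,187), yellow (242,208), red (172,211), red (182,262), and the brown one in the white cup (204,221). By the description I choose the brown one. Next comes a close crop and the measurements.

```bash
cat > h.py <<'E'
import numpy as np,cv2
from scipy.spatial.transform import Rotation as R
def cloud(d,ci):
    K=ci['K'];v,u=np.mgrid[:d.shape[0],:d.shape[1]]
    P=np.stack([(u-K[0,2])/K[0,0]*d,(v-K[1,2])/K[1,1]*d,d],-1)
    return P@R.from_euler('xyz',ci['rotation'],degrees=True).as_matrix().T+ci['position']
def proj(p,ci):
    K=ci['K'];c=(np.atleast_2d(p)-ci['position'])@R.from_euler('xyz',ci['rotation'],degrees=True).as_matrix()
    return (c[:,:2]/c[:,2:])*K[0,0]+K[:2,2]
def load(n):
    z=np.load(n);return z['p'],z['d'],{k:z[k] for k in('K','position','rotation')}
E
python3 - <<'E'
from h import *
from scipy import ndimage as N
for n in('top','scene'):
    p,d,ci=load(n+'0.npz');C=cloud(d,ci)
    m=(d>0)&(C[...,2]>9)&(C[...,0]>300)&(C[...,0]<1000)&(abs(C[...,1])<650)
    L,k=N.label(m)
    print(n,'table z',np.median(C[...,2][(d>0)&(abs(C[...,2])<15)]))
    for i in range(1,k+1):
        q=C[L==i]
        if len(q)<25: continue
        vv,uu=np.where(L==i)
        print(int(uu.mean()),int(vv.mean()),len(q),'min',q.min(0).round(),'max',q.max(0).round(),p[L==i].mean(0).round())
p,d,_=load('top0.npz');a=cv2.resize(p[170:280,150:270],None,fx=5,fy=5,interpolation=2)
p,d,_=load('scene0.npz');b=cv2.resize(p[230:330,280:410],None,fx=5,fy=5,interpolation=2)
cv2.imwrite('pics/c1.png',a);cv2.imwrite('pics/c2.png',b)
E
```

```text
top table z -0.41428540649394563
511 139 1124 min [ 747. -650.    9.] max [ 851. -603.  174.] [58. 97. 59.]
279 153 574 min [752. -53.   9.] max [823.  25. 154.] [ 73. 139. 179.]
53 149 64 min [800. 606.  10.] max [838. 650.  90.] [ 67. 125. 167.]
55 159 70 min [766. 591.  10.] max [807. 648.  90.] [ 64. 119. 159.]
61 182 307 min [658. 544.   9.] max [780. 650.  89.] [ 65. 122. 161.]
363 221 388 min [ 490. -320.    9.] max [ 721. -204.   34.] [124. 129. 138.]
205 186 176 min [683. 179.  16.] max [721. 218.  56.] [ 59. 171. 195.]
241 207 172 min [620.  80.  17.] max [658. 119.  53.] [ 60. 174. 199.]
172 211 181 min [616. 272.  17.] max [656. 312.  56.] [ 34.  37. 169.]
105 231 1905 min [508. 389.   9.] max [655. 538.  56.] [36. 55. 92.]
203 221 215 min [581. 178.   9.] max [622. 216.  97.] [105. 139. 170.]
439 230 887 min [ 519. -480.    9.] max [ 600. -370.   94.] [97. 78. 57.]
62 294 4230 min [300. 494.   9.] max [576. 650.  31.] [232. 226. 218.]
509 281 1248 min [ 336. -650.    9.] max [ 503. -588.   42.] [224. 219. 216.]
181 262 182 min [475. 244.  16.] max [513. 282.  56.] [ 35. 
[... 211 characters left out ...]
n [ 519. -479.    9.] max [ 600. -367.   93.] [85. 75. 72.]
232 179 638 min [ 490. -320.    9.] max [ 722. -203.   31.] [67. 79. 98.]
227 251 836 min [752. -51.   9.] max [826.  26. 153.] [ 37. 122. 171.]
300 256 225 min [625.  83.  12.] max [662. 122.  52.] [  1. 163. 198.]
340 268 366 min [586. 183.   9.] max [623. 221.  93.] [ 86. 128. 166.]
387 267 241 min [480. 248.  10.] max [516. 287.  52.] [  7.  33. 176.]
309 297 260 min [686. 184.  11.] max [725. 222.  53.] [  2. 165. 200.]
520 352 5939 min [300. 498.   9.] max [579. 650.  26.] [221. 222. 213.]
357 308 274 min [621. 277.  11.] max [658. 315.  54.] [  7.  35. 181.]
437 344 3028 min [507. 389.   9.] max [657. 538.  54.] [28. 55. 98.]
```

View pics/c2.png

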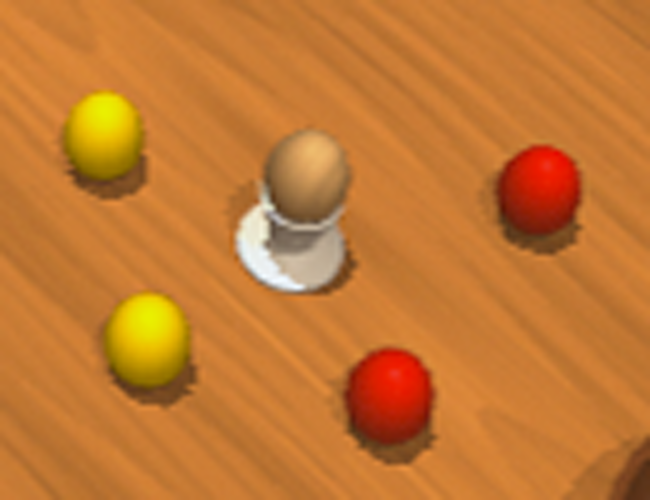

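The crop shows the wooden egg in the white cup at crop pixel (307,178), with four plastic-coloured eggs around it that are not in cups. The free approach sector lies toward -x,-y of the egg. Now a coarse tongs pose.

Run:
```python
from h import *
from scipy import ndimage as N
A=[]
for n in('top','scene'):
    p,d,ci=load(n+'0.npz');C=cloud(d,ci)
    m=(d>0)&(C[...,2]>9)&(C[...,0]>480)&(C[...,0]<730)&(C[...,1]>-330)&(C[...,1]<-195)
    q=C[m];A.append(q)
    t=q[q[:,2]>20]
    # symmetric axis: hinge end and 2 jaw ends
    h=t[t[:,0]<515];print(n,'hinge',h.mean(0).round(1),len(h))
    for lo in range(490,725,20):
        s=t[(t[:,0]>=lo)&(t[:,0]<lo+20)]
        if len(s): print(lo, len(s), s[:,1].min().round(), s[:,1].max().round(), end=' | ')
    print()
    # egg
    e=C[(d>0)&(abs(C[...,0]-602)<35)&(abs(C[...,1]-200)<35)&(C[...,2]>57)]
    f=lambda x:0
    from scipy.optimize import least_squares
    # lower half sphere r21; upper half ellipsoid semi-axis 31
    def res(c):
        w=e-c; w[:,2]=np.where(w[:,2]>0,w[:,2]*21/31,w[:,2]); return np.linalg.norm(w,axis=1)-21
    r=least_squares(res,[602,200,62],loss='soft_l1');print('egg',r.x.round(1),np.abs(r.fun).mean().round(2),len(e))
```

```text
top hinge [ 512.5 -218.1   26.4] 15
490 1 -220.0 -220.0 | 510 54 -231.0 -209.0 | 530 26 -249.0 -211.0 | 550 24 -261.0 -209.0 | 570 28 -270.0 -209.0 | 590 25 -280.0 -213.0 | 610 30 -291.0 -214.0 | 630 17 -298.0 -218.0 | 650 18 -309.0 -222.0 | 670 25 -320.0 -223.0 | 690 14 -320.0 -224.0 | 710 6 -234.0 -227.0 | 
egg [602.1 199.3  61.8] 0.91 191
scene hinge [ 512.3 -217.9   25.7] 9
490 1 -214.0 -214.0 | 510 41 -233.0 -205.0 | 530 27 -249.0 -207.0 | 550 29 -262.0 -208.0 | 570 29 -273.0 -206.0 | 590 35 -282.0 -208.0 | 610 32 -288.0 -213.0 | 630 29 -298.0 -215.0 | 650 17 -308.0 -219.0 | 670 25 -319.0 -221.0 | 690 17 -320.0 -221.0 | 710 10 -233.0 -224.0 | 
egg [601.8 199.8  61.4] 0.75 252
```

```bash
python3 -m handwheel '[{"tx":3.5,"ty":3.3,"rz":-2},{"tx":7,"ty":6.6,"rz":-4.5},{"tx":10.5,"ty":9.9,"rz":-7},{"tx":14,"ty":13.2,"rz":-9.5},{"tx":17.5,"ty":16.5,"rz":-12},{"tx":21,"ty":20,"rz":-14.5},{"tx":24.5,"ty":23.3,"rz":-17},{"tx":28,"ty":26.6,"rz":-19.5},{"tx":31.5,"ty":30,"rz":-22},{"tx":35,"ty":33.3,"rz":-24.5},{"tx":38.5,"ty":36.6,"rz":-27},{"tx":41,"ty":39,"rz":-30}]'
python3 -m handwheel '[{"tx":1,"ty":1,"rz":0},{"tx":1,"ty":1,"rz":0}]'
cat > look.py <<'E'
import sys
from h import *
from rig import sense,cams
n=sys.argv[1];o=sys.argv[2]
ci=cams.camera_info(n);p,d=cams.capture(n);np.savez(o+'.npz',p=p,d=d,**ci);cv2.imwrite(f'pics/{o}.png',p)
s=sense();print({k:np.round(s[k],2) for k in('t','q','tool_pos','tool_rot','wrist_force','finger_gap')})
E
python3 look.py wrist w1
```

```text
{'t': np.float64(0.15), 'q': array([-84.4 ,  16.44,  90.4 ,  -0.  ,  73.26,  -8.59]), 'tool_pos': array([ 165.54, -653.88,  238.24]), 'tool_rot': array([-1.799e+02, -2.000e-02,  1.420e+01]), 'wrist_force': array([ 0.55,  0.15, -0.17]), 'finger_gap': np.float64(85.6)}invalid input
invalid input
```

View pics/w1.png

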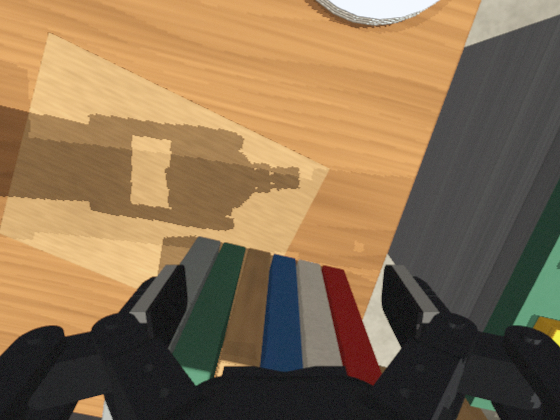

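The move was refused, and the wrist picture shows the start view with the books below. I'll retry with all the keys given.

```bash
python3 -m handwheel '[{"claw":1,"tx":3.5,"ty":3.3,"tz":0.5,"rx":0,"ry":0,"rz":-2},{"claw":1,"tx":7,"ty":6.6,"tz":1,"rx":0,"ry":0,"rz":-4.5},{"claw":1,"tx":10.5,"ty":9.9,"tz":1,"rx":0,"ry":0,"rz":-7},{"claw":1,"tx":14,"ty":13.2,"tz":1,"rx":0,"ry":0,"rz":-9.5},{"claw":1,"tx":17.5,"ty":16.5,"tz":1,"rx":0,"ry":0,"rz":-12},{"claw":1,"tx":21,"ty":20,"tz":1,"rx":0,"ry":0,"rz":-14.5},{"claw":1,"tx":24.5,"ty":23.3,"tz":1,"rx":0,"ry":0,"rz":-17},{"claw":1,"tx":28,"ty":26.6,"tz":1,"rx":0,"ry":0,"rz":-19.5},{"claw":1,"tx":31.5,"ty":30,"tz":1,"rx":0,"ry":0,"rz":-22},{"claw":1,"tx":35,"ty":33.3,"tz":1,"rx":0,"ry":0,"rz":-24.5},{"claw":1,"tx":38,"ty":36,"tz":0.5,"rx":0,"ry":0,"rz":-27},{"claw":1,"tx":40,"ty":38,"tz":0,"rx":0,"ry":0,"rz":-30}]'
python3 look.py wrist w2
```

```text
t: 1.15
tool_pos: [528.8, -308.5, 243.0]
tool_rot: [-179.9, -0.1, -15.9]
wrist_force: [-0.5, -0.1, -0.5]
finger_gap: 85.5
{'t': np.float64(1.2), 'q': array([-39.25,   8.54,  99.33,   0.45,  72.19,  66.38]), 'tool_pos': array([ 532.8 , -302.7 ,  241.83]), 'tool_rot': array([-1.7958e+02, -1.2000e-01, -1.5770e+01]), 'wrist_force': array([ 0.49,  3.22, -0.57]), 'finger_gap': np.float64(85.41)}
```

View pics/w2.png

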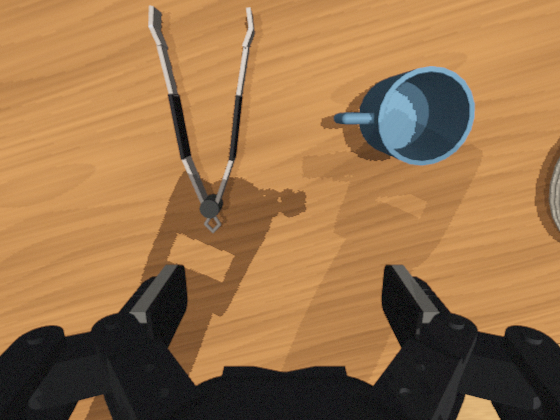

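The wrist view shows the whole tongs: hinge disc (210,208), black panels around (178,127) and (236,128), jaw ends (154,18) and (250,20). Measure on a settled frame.

```bash
python3 look.py wrist w3
cat > tongs.py <<'E'
import sys
from h import *
p,d,ci=load(sys.argv[1]);C=cloud(d,ci)
m=(d>0)&(C[...,2]>18)&(C[...,2]<36)&(C[...,0]>480)&(C[...,0]<735)&(C[...,1]>-340)&(C[...,1]<-190)
dark=p.max(-1)<60
P=C[m&dark][:,:2]
a0=np.radians(-16.3);
for it in range(3):
    ax=np.array([np.cos(a0),np.sin(a0)]);n=np.array([-ax[1],ax[0]])
    o=np.array([598,-243.])
    s=(P-o)@ax;y=(P-o)@n
    sel=(s>-45)&(s<45);L=sel&(y>0);Rr=sel&(y<0)
    r=[]
    for k in(L,Rr):
        q=P[k];rc=cv2.fitLine(q.astype(np.float32),cv2.DIST_HUBER,0,.01,.01).ravel()
        v=rc[:2]*np.sign(rc[0]);r.append((q.mean(0),np.arctan2(v[1],v[0]),s[k].min(),s[k].max(),k.sum(),np.percentile(s[k],[2,98]).mean(),q))
    a0=(r[0][1]+r[1][1])/2
    print('heading',np.degrees(a0).round(2),'slant',np.round(r[0][1]-r[1][1],3),[(x[0].round(1),np.round(x[2:5],1)) for x in r])
c=[]
for x in r:
    ax=np.array([np.cos(a0),np.sin(a0)])
c=(r[0][0]+r[1][0])/2
print('panel mid',c.round(1),'sep',np.linalg.norm(r[0][0]-r[1][0]).round(1))
J=C[m][:,:2];s=(J-c)@ax;print('extent along',s.min().round(1),s.max().round(1), 'n', ((J-c)@np.array([-ax[1],ax[0]])).min().round(1),((J-c)@np.array([-ax[1],ax[0]])).max().round(1))
print('z top',np.median(C[m][:,2]))
E
python3 tongs.py w3.npz; python3 tongs.py top0.npz
```

```text
{'t': np.float64(1.25), 'q': array([-39.5 ,   8.51,  99.38,   0.23,  72.23,  65.91]), 'tool_pos': array([ 530.46, -305.29,  241.66]), 'tool_rot': array([-1.7975e+02,  2.0000e-02, -1.5470e+01]), 'wrist_force': array([-0.73,  0.11,  0.15]), 'finger_gap': np.float64(85.38)}
heading -17.29 slant 0.268 [(array([ 612.2, -219.2]), array([-25.4,  38.6, 405. ])), (array([ 592.1, -274.6]), array([-27. ,  36.3, 241. ]))]
heading -17.29 slant 0.268 [(array([ 612.2, -219.2]), array([-25.8,  38.1, 405. ])), (array([ 592.1, -274.6]), array([-26.5,  36.9, 241. ]))]
heading -17.29 slant 0.268 [(array([ 612.2, -219.2]), array([-25.8,  38.1, 405. ])), (array([ 592.1, -274.6]), array([-26.5,  36.9, 241. ]))]
panel mid [ 602.2 -246.9] sep 59.0
extent along -96.6 111.4 n -48.3 51.0
z top 24.948478110145174
heading -16.68 slant 0.265 [(array([ 613.7, -214.5]), array([-24.2,  36.6,  21. ])), (array([ 594.9, -271.3]), array([-24.7,  35.4,  20. ]))]
heading -16.68 slant 0.265 [(array([ 613.7, -214.5]), array([-24.4,  36.4,  21. ])), (array([ 594.9, -271.3]), array([-24.6,  35.6,  20. ]))]
heading -16.68 slant 0.265 [(array([ 613.7, -214.5]), array([-24.4,  36.4,  21. ])), (array([ 594.9, -271.3]), array([-24.6,  35.6,  20. ]))]
panel mid [ 604.3 -242.9] sep 59.8
extent along -103.5 108.7 n -52.3 47.4
z top 24.75693574718389
```

```bash
python3 -m handwheel '[{"claw":1,"tx":3,"ty":2.5,"tz":-2,"rx":0,"ry":0,"rz":-1},{"claw":1,"tx":6,"ty":5,"tz":-4.5,"rx":0,"ry":0,"rz":-1.5},{"claw":1,"tx":7.3,"ty":6,"tz":-7.5,"rx":0,"ry":0,"rz":-1.5},{"claw":1,"tx":7.3,"ty":6,"tz":-10.5,"rx":0,"ry":0,"rz":-1.5},{"claw":1,"tx":7.3,"ty":6,"tz":-12.2,"rx":0,"ry":0,"rz":-1.5},{"claw":1,"tx":7.3,"ty":6,"tz":-12.2,"rx":0,"ry":0,"rz":-1.5},{"claw":1,"tx":7.3,"ty":6,"tz":-12.2,"rx":0,"ry":0,"rz":-1.5},{"claw":1,"tx":7.3,"ty":6,"tz":-12.2,"rx":0,"ry":0,"rz":-1.5}]'
python3 look.py wrist w4
python3 - <<'E'
from h import *
p,d,ci=load('w4.npz');C=cloud(d,ci)
m=(d>0)&(C[...,2]>12)&(C[...,2]<40)
ax=np.array([np.cos(np.radians(-17)),np.sin(np.radians(-17))]);n=np.array([-ax[1],ax[0]]);c=np.array([603.5,-245.5])
s=(C[...,:2]-c)@ax;y=(C[...,:2]-c)@n
for lo in(-40,-20,-10,0,10,20,30,50,70,90):
    k=m&(s>lo)&(s<lo+8)&(abs(y)<70)
    if k.sum()>5: print(lo,k.sum(),y[k].min().round(1),y[k].max().round(1),s[k].max().round(1))
E
```

```text
t: 1.92
tool_pos: [604.0, -246.4, 121.4]
tool_rot: [-179.8, -0.1, -17.0]
wrist_force: [-0.1, 0.3, -0.1]
finger_gap: 85.2
{'t': np.float64(1.97), 'q': array([-31.18,  20.04,  98.64,   0.26,  61.15,  75.72]), 'tool_pos': array([ 604.44, -246.68,  122.31]), 'tool_rot': array([-179.82,   -0.21,  -17.02]), 'wrist_force': array([-0.9 ,  0.28,  0.24]), 'finger_gap': np.float64(85.57)}
-40 177 -27.4 26.4 -32.0
-20 175 -30.6 29.0 -12.0
-10 183 -31.6 30.7 -2.0
0 194 -32.8 31.8 8.0
10 199 -34.4 33.0 18.0
20 202 -35.6 34.5 28.0
30 209 -37.3 36.2 38.0
50 201 -41.0 40.0 58.0
70 208 -44.6 43.8 78.0
90 260 -50.3 49.0 97.9
```

View pics/w4.png

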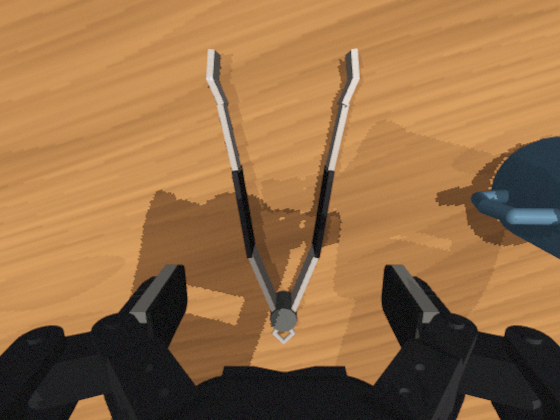

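Centred within 1 mm (panels at (243,213) and (323,213)). Descending around the panels.

```bash
python3 -m handwheel '[{"claw":1,"tx":-0.1,"ty":0.1,"tz":-3,"rx":0,"ry":0,"rz":0},{"claw":1,"tx":-0.1,"ty":0.1,"tz":-6,"rx":0,"ry":0,"rz":0},{"claw":1,"tx":-0.1,"ty":0.1,"tz":-8.5,"rx":0,"ry":0,"rz":0},{"claw":1,"tx":-0.1,"ty":0.1,"tz":-10,"rx":0,"ry":0,"rz":0},{"claw":1,"tx":-0.1,"ty":0.1,"tz":-10.8,"rx":0,"ry":0,"rz":0},{"claw":1,"tx":-0.1,"ty":0.1,"tz":-11,"rx":0,"ry":0,"rz":0},{"claw":1,"tx":-0.1,"ty":0.1,"tz":-11,"rx":0,"ry":0,"rz":0},{"claw":1,"tx":-0.1,"ty":0.1,"tz":-11,"rx":0,"ry":0,"rz":0}]'
python3 look.py wrist w5
```

```text
t: 2.63
tool_pos: [604.8, -246.5, 14.4]
tool_rot: [-179.9, -0.4, -17.0]
wrist_force: [0.6, 0.4, 0.7]
finger_gap: 85.4
{'t': np.float64(2.68), 'q': array([-31.15,  28.31, 100.45,   0.29,  50.86,  75.69]), 'tool_pos': array([ 604.83, -246.54,   14.47]), 'tool_rot': array([-179.87,   -0.42,  -17.02]), 'wrist_force': array([-0.75,  0.41, -0.25]), 'finger_gap': np.float64(85.56)}
```

View pics/w5.png

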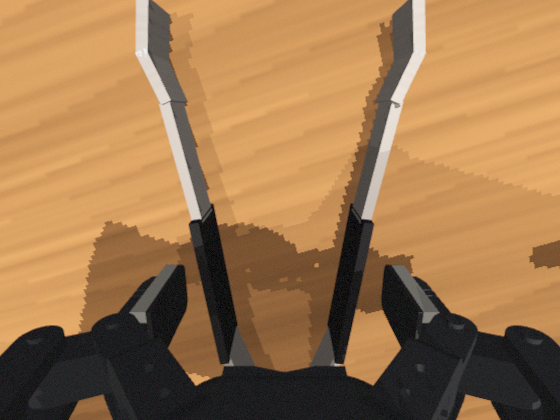

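Fingers straddle the panels evenly (pads near (160,290) and (405,290)). I'll lower a little and close part way.

```bash
python3 -m handwheel '[{"claw":1,"tx":-0.1,"ty":0.1,"tz":-0.4,"rx":0,"ry":0.3,"rz":0},{"claw":1,"tx":-0.1,"ty":0.1,"tz":-0.8,"rx":0,"ry":0.3,"rz":0},{"claw":0.6,"tx":-0.1,"ty":0.1,"tz":-0.8,"rx":0,"ry":0.3,"rz":0},{"claw":0.45,"tx":-0.1,"ty":0.1,"tz":-0.8,"rx":0,"ry":0.3,"rz":0},{"claw":0.36,"tx":-0.1,"ty":0.1,"tz":-0.8,"rx":0,"ry":0.3,"rz":0},{"claw":0.36,"tx":-0.1,"ty":0.1,"tz":-0.8,"rx":0,"ry":0.3,"rz":0},{"claw":0.36,"tx":-0.1,"ty":0.1,"tz":-0.8,"rx":0,"ry":0.3,"rz":0},{"claw":0.36,"tx":-0.1,"ty":0.1,"tz":-0.8,"rx":0,"ry":0.3,"rz":0}]' 40
python3 look.py wrist w6
```

```text
t: 3.35
tool_pos: [604.6, -246.0, 7.7]
tool_rot: [-180.0, -0.2, -17.0]
wrist_force: [-0.5, 1.5, 5.2]
finger_gap: 58.3
{'t': np.float64(3.4), 'q': array([-3.1060e+01,  2.8930e+01,  1.0043e+02,  1.0000e-01,  5.0410e+01,
        7.5900e+01]), 'tool_pos': array([ 604.64, -245.94,    7.71]), 'tool_rot': array([-179.98,   -0.24,  -17.02]), 'wrist_force': array([-1.02, -0.34,  5.47]), 'finger_gap': np.float64(58.1)}
```

View pics/w6.png

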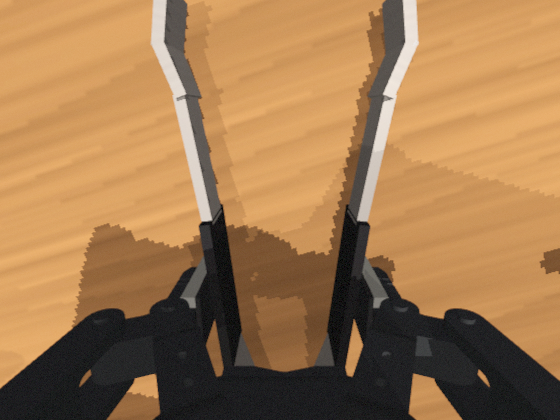

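Panels are held, jaws symmetric (tips at (170,0) and (405,0)). Close to 56 mm and lift a little.

```bash
python3 -m handwheel '[{"claw":0.32,"tx":0,"ty":0,"tz":0,"rx":0,"ry":0,"rz":0},{"claw":0.31,"tx":0,"ty":0,"tz":0,"rx":0,"ry":0,"rz":0},{"claw":0.31,"tx":0,"ty":0,"tz":0.2,"rx":0,"ry":0,"rz":0},{"claw":0.31,"tx":0,"ty":0,"tz":0.8,"rx":0,"ry":0,"rz":0},{"claw":0.31,"tx":0,"ty":0,"tz":1.8,"rx":0,"ry":0,"rz":0},{"claw":0.31,"tx":0,"ty":0,"tz":3.2,"rx":0,"ry":0,"rz":0},{"claw":0.31,"tx":0,"ty":0,"tz":5,"rx":0,"ry":0,"rz":0},{"claw":0.31,"tx":0,"ty":0,"tz":7,"rx":0,"ry":0,"rz":0},{"claw":0.31,"tx":0,"ty":0,"tz":9,"rx":0,"ry":0,"rz":0},{"claw":0.31,"tx":0,"ty":0,"tz":10,"rx":0,"ry":0,"rz":0},{"claw":0.31,"tx":0,"ty":0,"tz":10,"rx":0,"ry":0,"rz":0},{"claw":0.31,"tx":0,"ty":0,"tz":10,"rx":0,"ry":0,"rz":0}]'
python3 look.py wrist w7;python3 look.py scene s7
python3 - <<'E'
from h import *
p,d,ci=load('s7.npz');cv2.imwrite('pics/s7c.png',cv2.resize(p[60:260,140:400],None,fx=3,fy=3))
E
```

```text
t: 4.4
tool_pos: [604.9, -246.1, 108.6]
tool_rot: [180.0, -0.3, -17.0]
wrist_force: [-0.3, -0.6, -1.5]
finger_gap: 56.0
{'t': np.float64(4.45), 'q': array([-3.106e+01,  2.102e+01,  9.914e+01,  9.000e-02,  5.967e+01,
        7.592e+01]), 'tool_pos': array([ 604.12, -245.69,  107.12]), 'tool_rot': array([-179.97,   -0.18,  -17.03]), 'wrist_force': array([ 0.08, -0.22, -1.2 ]), 'finger_gap': np.float64(56.01)}
{'t': np.float64(4.5), 'q': array([-3.106e+01,  2.107e+01,  9.918e+01,  9.000e-02,  5.968e+01,
        7.592e+01]), 'tool_pos': array([ 603.7 , -245.43,  106.23]), 'tool_rot': array([-1.7995e+02, -1.0000e-01, -1.7020e+01]), 'wrist_force': array([ 0.21,  0.19, -1.49]), 'finger_gap': np.float64(56.2)}
```

View pics/w7.png

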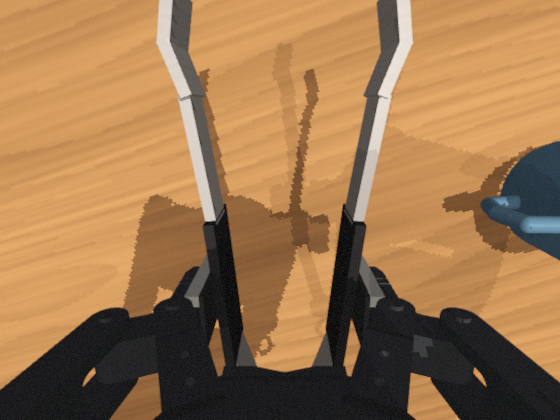

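View pics/s7c.png

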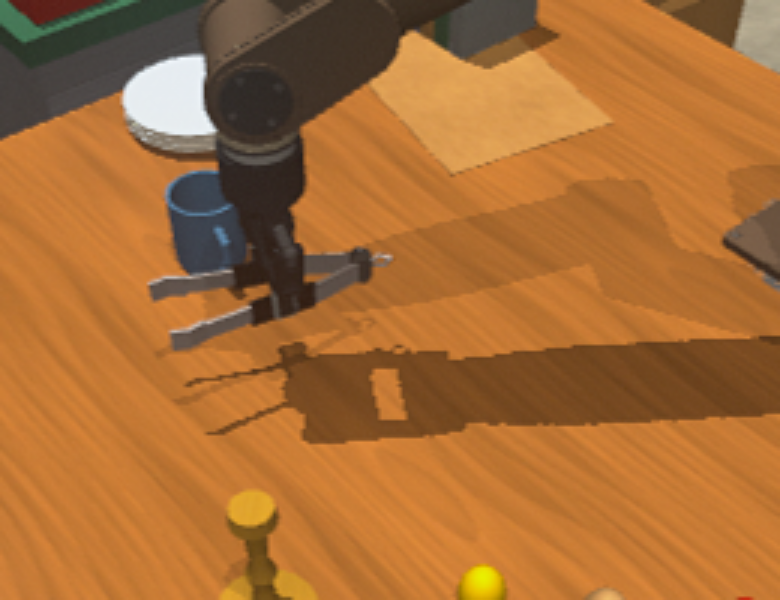

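The tongs hang level in the grip, jaws at (165,20) and (405,20) in the wrist view. Now measure their pose relative to the tool.

```bash
cat > held.py <<'E'
import sys
from h import *
def go(f,pos,yaw):
    p,d,ci=load(f);C=cloud(d,ci)
    a=np.radians(yaw);ax=np.array([np.cos(a),np.sin(a)]);n=np.array([-ax[1],ax[0]])
    s=(C[...,:2]-pos[:2])@ax;y=(C[...,:2]-pos[:2])@n;z=C[...,2]-pos[2]
    m=(d>0)&(abs(z)<45)&(abs(y)<60)&(C[...,2]>15)
    for lo in range(-110,125,10):
        for sg in(1,-1):
            k=m&(s>=lo)&(s<lo+10)&(y*sg>0)
            if k.sum()>6: print(lo,'LR'[sg<0],k.sum(),'y',y[k].min().round(1),y[k].max().round(1),'ztop',np.percentile(z[k],95).round(1),'zmin',np.percentile(z[k],5).round(1),'smax',s[k].max().round(1))
go(sys.argv[1],np.array(eval(sys.argv[2])),float(sys.argv[3]))
E
python3 held.py w7.npz [604.5,-245.9,108] -17 | awk '$1>=20'; echo; python3 held.py s7.npz [603.9,-245.5,106.6] -17
```

```text
20 L 632 y 23.8 28.8 ztop 21.3 zmin -4.6 smax 30.0
20 R 629 y -30.7 -25.7 ztop 21.4 zmin -4.2 smax 30.0
30 L 617 y 24.6 30.1 ztop 20.8 zmin -1.3 smax 39.9
30 R 613 y -32.1 -26.6 ztop 21.0 zmin -1.1 smax 39.9
40 L 567 y 25.8 31.4 ztop 16.6 zmin 0.2 smax 50.0
40 R 570 y -33.2 -27.8 ztop 16.7 zmin 0.1 smax 50.0
50 L 617 y 27.0 33.0 ztop 16.8 zmin -0.0 smax 60.0
50 R 615 y -34.9 -29.2 ztop 16.9 zmin 0.3 smax 60.0
60 L 654 y 28.7 34.3 ztop 16.9 zmin 0.4 smax 70.0
60 R 661 y -36.0 -30.6 ztop 17.2 zmin 0.6 smax 70.0
70 L 732 y 29.7 35.4 ztop 18.6 zmin 0.1 smax 80.0
70 R 737 y -37.4 -31.8 ztop 18.8 zmin 0.1 smax 80.0
80 L 854 y 30.3 38.2 ztop 19.3 zmin -0.7 smax 90.0
80 R 846 y -40.5 -32.5 ztop 19.4 zmin -0.6 smax 90.0
90 L 1003 y 34.2 40.5 ztop 19.5 zmin -0.9 smax 100.0
90 R 1015 y -42.2 -35.9 ztop 19.6 zmin -0.9 smax 100.0
100 L 831 y 32.7 39.2 ztop 19.4 zmin -1.6 smax 110.0
100 R 832 y -40.9 -34.8 ztop 19.7 zmin -1.2 smax 110.0
110 L 13 y 32.5 33.3 ztop 1.2 zmin -2.9 smax 111.4
110 R 13 y -35.2 -34.6 ztop 1.7 zmin -3.2 smax 110.9

-100 L 22 y 0.4 14.2 ztop 20.2 zmin -6.6 smax -90.4
-90 L 
[... 1143 characters left out ...]
6.2 ztop 15.8 zmin -2.8 smax 50.0
40 R 20 y -31.4 -24.4 ztop 15.6 zmin -0.8 smax 50.0
50 L 20 y 31.0 36.9 ztop 14.8 zmin 0.1 smax 59.2
50 R 22 y -32.4 -26.7 ztop 15.0 zmin -1.8 smax 60.0
60 L 20 y 33.0 38.7 ztop 16.5 zmin -0.7 smax 69.0
60 R 19 y -34.4 -25.8 ztop 15.7 zmin -0.0 smax 69.6
70 L 24 y 32.9 40.2 ztop 16.7 zmin -2.7 smax 79.9
70 R 22 y -35.2 -27.9 ztop 15.3 zmin -2.2 smax 79.8
80 L 24 y 35.8 42.8 ztop 18.1 zmin -2.8 smax 89.9
80 R 26 y -36.8 -29.2 ztop 16.0 zmin -4.3 smax 89.6
90 L 24 y 39.0 43.1 ztop 18.1 zmin -1.7 smax 99.4
90 R 25 y -40.8 -32.7 ztop 18.6 zmin -3.4 smax 99.8
100 L 27 y 34.9 42.8 ztop 17.3 zmin -3.3 smax 109.9
100 R 25 y -40.8 -30.2 ztop 17.5 zmin -2.1 smax 109.7
```

```bash
python3 -m handwheel '[{"claw":0.31,"tx":0,"ty":0.5,"tz":1,"rx":0,"ry":0,"rz":0},{"claw":0.31,"tx":-0.2,"ty":1.5,"tz":2,"rx":0,"ry":0,"rz":2},{"claw":0.31,"tx":-0.5,"ty":3,"tz":3,"rx":0,"ry":0,"rz":4},{"claw":0.31,"tx":-0.9,"ty":4.7,"tz":4,"rx":0,"ry":0,"rz":7},{"claw":0.31,"tx":-1.3,"ty":6.5,"tz":5,"rx":0,"ry":0,"rz":10},{"claw":0.31,"tx":-1.7,"ty":8.4,"tz":6,"rx":0,"ry":0,"rz":13},{"claw":0.31,"tx":-2.1,"ty":10.3,"tz":6.5,"rx":0,"ry":0,"rz":16},{"claw":0.31,"tx":-2.5,"ty":12.2,"tz":6.5,"rx":0,"ry":0,"rz":19},{"claw":0.31,"tx":-2.9,"ty":14.1,"tz":6.5,"rx":0,"ry":0,"rz":22},{"claw":0.31,"tx":-3.3,"ty":16,"tz":6.5,"rx":0,"ry":0,"rz":25},{"claw":0.31,"tx":-3.6,"ty":17.5,"tz":6.5,"rx":0,"ry":0,"rz":27},{"claw":0.31,"tx":-3.8,"ty":18.5,"tz":6.5,"rx":0,"ry":0,"rz":28.5}]'
```

```text
t: 5.5
tool_pos: [565.1, -58.3, 171.5]
tool_rot: [-179.9, -0.1, 11.7]
wrist_force: [-0.1, 0.5, -1.8]
finger_gap: 56.0
```

Next: (565,-58) to (528,137.5), turning +28.3°.

```bash
python3 -m handwheel '[{"claw":0.31,"tx":-0.3,"ty":1.5,"tz":0,"rx":0,"ry":0,"rz":2},{"claw":0.31,"tx":-0.6,"ty":3.2,"tz":0,"rx":0,"ry":0,"rz":5},{"claw":0.31,"tx":-1,"ty":5.2,"tz":0,"rx":0,"ry":0,"rz":8},{"claw":0.31,"tx":-1.4,"ty":7.4,"tz":0,"rx":0,"ry":0,"rz":11},{"claw":0.31,"tx":-1.8,"ty":9.6,"tz":0,"rx":0,"ry":0,"rz":14},{"claw":0.31,"tx":-2.2,"ty":11.8,"tz":0,"rx":0,"ry":0,"rz":17},{"claw":0.31,"tx":-2.6,"ty":14,"tz":0,"rx":0,"ry":0,"rz":20},{"claw":0.31,"tx":-3,"ty":16,"tz":0,"rx":0,"ry":0,"rz":23},{"claw":0.31,"tx":-3.4,"ty":18,"tz":0,"rx":0,"ry":0,"rz":26},{"claw":0.31,"tx":-3.6,"ty":19,"tz":0,"rx":0,"ry":0,"rz":27.5},{"claw":0.31,"tx":-3.7,"ty":19.6,"tz":0,"rx":0,"ry":0,"rz":28.3},{"claw":0.31,"tx":-3.7,"ty":19.6,"tz":0,"rx":0,"ry":0,"rz":28.3}]'
python3 -m handwheel '[{"claw":0.31,"tx":0,"ty":0,"tz":0,"rx":0,"ry":0,"rz":0},{"claw":0.31,"tx":0,"ty":0,"tz":0,"rx":0,"ry":0,"rz":0},{"claw":0.31,"tx":0,"ty":0,"tz":0,"rx":0,"ry":0,"rz":0}]'
python3 look.py wrist w8;python3 look.py scene s8
```

```text
t: 6.5
tool_pos: [528.0, 138.4, 171.6]
tool_rot: [-179.9, -0.1, 40.1]
wrist_force: [-1.1, 0.3, -0.8]
finger_gap: 56.0
t: 6.75
tool_pos: [528.2, 137.6, 171.6]
tool_rot: [-179.9, -0.1, 40.0]
wrist_force: [-0.5, -0.7, -0.9]
finger_gap: 55.8
{'t': np.float64(6.8), 'q': array([3.9100e+00, 3.9600e+00, 1.1202e+02, 1.1000e-01, 6.3980e+01,
       5.3840e+01]), 'tool_pos': array([528.23, 137.63, 171.62]), 'tool_rot': array([-1.7994e+02, -9.0000e-02,  4.0020e+01]), 'wrist_force': array([-0.18, -0.35, -0.39]), 'finger_gap': np.float64(55.89)}
{'t': np.float64(6.85), 'q': array([  3.91,   3.96, 112.02,   0.12,  63.98,  53.84]), 'tool_pos': array([528.18, 137.71, 171.59]), 'tool_rot': array([-1.7994e+02, -9.0000e-02,  4.0020e+01]), 'wrist_force': array([ 0.61,  1.05, -1.06]), 'finger_gap': np.float64(56.22)}
```

View pics/w8.png

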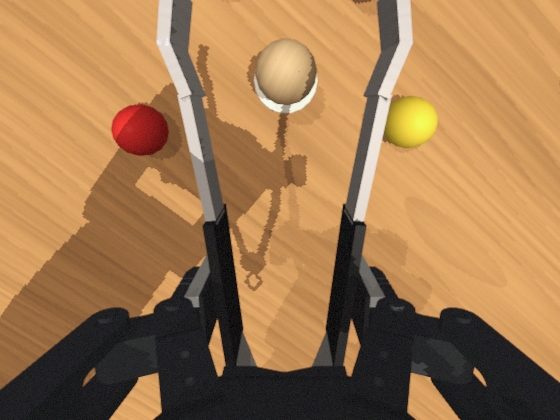

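View pics/s8.png

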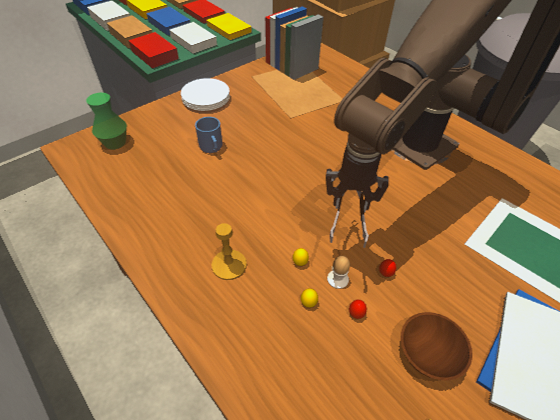

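The egg is at (286,72) in the wrist view, between the jaws, with the yellow one (410,122) and red one (140,130) outside them. Fit the egg and jaws with the same camera.

```bash
cat > rel.py <<'E'
import sys
from h import *
from scipy.optimize import least_squares
f,pos,yaw=sys.argv[1],np.array(eval(sys.argv[2])),np.radians(float(sys.argv[3]))
p,d,ci=load(f);C=cloud(d,ci);ax=np.array([np.cos(yaw),np.sin(yaw)]);n=np.array([-ax[1],ax[0]])
e=C[(d>0)&(abs(C[...,0]-602)<26)&(abs(C[...,1]-200)<26)&(C[...,2]>58)&(C[...,2]<96)]
def res(c):
    w=e-c; w[:,2]=np.where(w[:,2]>0,w[:,2]*21/31,w[:,2]); return np.linalg.norm(w,axis=1)-21
r=least_squares(res,[602,200,62],loss='soft_l1');c=r.x
print('egg',c.round(1),len(e),np.abs(r.fun).mean().round(2),'rel along',((c[:2]-pos[:2])@ax).round(1),'left',((c[:2]-pos[:2])@n).round(1))
s=(C[...,:2]-pos[:2])@ax;y=(C[...,:2]-pos[:2])@n;z=C[...,2]-pos[2]
for lo in range(60,112,6):
    o=[]
    for sg in(1,-1):
        k=(d>0)&(z<30)&(z>12)&(s>=lo)&(s<lo+6)&(y*sg>25)&(y*sg<60)
        o+=[np.median(y[k]).round(1),y[k].min().round(1),y[k].max().round(1),np.median(z[k]).round(1),s[k].max().round(1)] if k.sum()>5 else []
    print(lo,o, 'mid',(o[0]+o[5])/2 if len(o)>5 else '')
E
python3 rel.py w8.npz [528.2,137.7,171.6] 40
```

```text
egg [602.8 197.9  62.2] 3192 0.28 rel along 95.8 left -1.9
60 [np.float64(31.3), np.float64(29.1), np.float64(34.1), np.float64(15.2), np.float64(65.9), np.float64(-32.8), np.float64(-35.8), np.float64(-30.5), np.float64(15.2), np.float64(65.9)] mid -0.7499999999999982
66 [np.float64(32.0), np.float64(29.9), np.float64(35.1), np.float64(15.4), np.float64(71.9), np.float64(-33.5), np.float64(-36.4), np.float64(-31.4), np.float64(15.3), np.float64(71.9)] mid -0.75
72 [np.float64(32.7), np.float64(30.1), np.float64(35.6), np.float64(15.6), np.float64(78.0), np.float64(-34.0), np.float64(-37.2), np.float64(-31.7), np.float64(15.6), np.float64(78.0)] mid -0.6499999999999986
78 [np.float64(33.3), np.float64(30.6), np.float64(37.2), np.float64(17.2), np.float64(84.0), np.float64(-34.7), np.float64(-38.3), np.float64(-31.9), np.float64(17.4), np.float64(84.0)] mid -0.7000000000000028
84 [np.float64(35.4), np.float64(32.6), np.float64(39.1), np.float64(17.4), np.float64(90.0), np.float64(-36.9), np.float64(-40.8), np.float64(-34.3), np.float64(17.4), np.float64(90.0)] mid -0.75
90 [np.float64(37.1), np.float64(34.7), np.float64(40.5), np.float64(17.4), np.float64(96.0), np.float64(-38.4), np.float64(-41.9), np.float64(-36.3), np.float64(17.5), np.float64(96.0)] mid -0.6499999999999986
96 [np.float64(36.3), np.float64(34.2), np.float64(39.5), np.float64(17.4), np.float64(102.0), np.float64(-37.6), np.float64(-41.2), np.float64(-35.5), np.float64(17.4), np.float64(102.0)] mid -0.6500000000000021
102 [np.float64(35.1), np.float64(33.5), np.float64(38.8), np.float64(17.1), np.float64(106.1), np.float64(-36.5), np.float64(-40.0), np.float64(-35.0), np.float64(17.3), np.float64(106.0)] mid -0.6999999999999993
108 [] mid
```

Corrections: +0.2 cm in x, and down in two stages.

```bash
python3 -m handwheel '[{"claw":0.31,"tx":0.2,"ty":0,"tz":-1,"rx":0,"ry":0,"rz":0},{"claw":0.31,"tx":0.2,"ty":0,"tz":-2.5,"rx":0,"ry":0,"rz":0},{"claw":0.31,"tx":0.2,"ty":0,"tz":-4,"rx":0,"ry":0,"rz":0},{"claw":0.31,"tx":0.2,"ty":0,"tz":-5.3,"rx":0,"ry":0,"rz":0},{"claw":0.31,"tx":0.2,"ty":0,"tz":-6.3,"rx":0,"ry":0,"rz":0},{"claw":0.31,"tx":0.2,"ty":0,"tz":-7,"rx":0,"ry":0,"rz":0},{"claw":0.31,"tx":0.2,"ty":0,"tz":-7,"rx":0,"ry":0,"rz":0},{"claw":0.31,"tx":0.2,"ty":0,"tz":-7,"rx":0,"ry":0,"rz":0},{"claw":0.31,"tx":0.2,"ty":0,"tz":-7,"rx":0,"ry":0,"rz":0}]'
python3 look.py wrist w9
```

```text
t: 7.6
tool_pos: [530.9, 137.8, 102.3]
tool_rot: [-180.0, -0.2, 40.0]
wrist_force: [-0.7, -0.7, -1.7]
finger_gap: 55.8
{'t': np.float64(7.65), 'q': array([  3.9 ,   9.44, 114.09,   0.12,  56.32,  53.81]), 'tool_pos': array([530.99, 137.78, 102.61]), 'tool_rot': array([180.  ,  -0.18,  40.02]), 'wrist_force': array([-0.39, -0.5 , -0.49]), 'finger_gap': np.float64(55.99)}
```

View pics/w9.png

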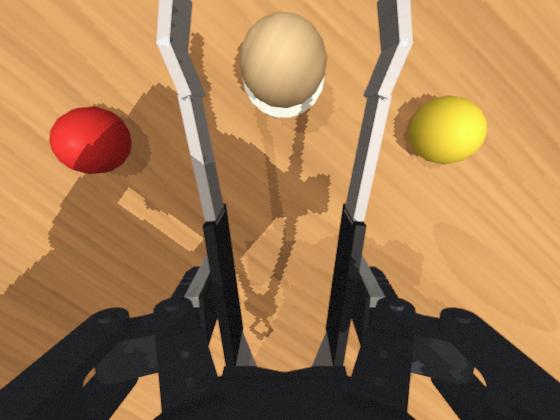

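```bash
python3 rel.py w9.npz [531,137.8,102.6] 40 | head -1; python3 -m handwheel '[{"claw":0.31,"tx":0,"ty":0,"tz":-0.8,"rx":0,"ry":0,"rz":0},{"claw":0.31,"tx":0,"ty":0,"tz":-1.6,"rx":0,"ry":0,"rz":0},{"claw":0.31,"tx":0,"ty":0,"tz":-2.4,"rx":0,"ry":0,"rz":0},{"claw":0.31,"tx":0,"ty":0,"tz":-3.2,"rx":0,"ry":0,"rz":0},{"claw":0.31,"tx":0,"ty":0,"tz":-3.9,"rx":0,"ry":0.2,"rz":0},{"claw":0.31,"tx":0,"ty":0,"tz":-4.4,"rx":0,"ry":0.2,"rz":0},{"claw":0.31,"tx":0,"ty":0,"tz":-4.4,"rx":0,"ry":0.2,"rz":0},{"claw":0.31,"tx":0,"ty":0,"tz":-4.4,"rx":0,"ry":0.2,"rz":0},{"claw":0.31,"tx":0,"ty":0,"tz":-4.4,"rx":0,"ry":0.2,"rz":0}]'
python3 look.py wrist w10;python3 look.py scene s10
python3 - <<'E'
from h import *
p,d,ci=load('s10.npz');cv2.imwrite('pics/s10c.png',cv2.resize(p[170:320,270:420],None,fx=4,fy=4))
E
```

```text
egg [602.7 198.   62.2] 6533 0.28 rel along 93.7 left 0.0
t: 8.4
tool_pos: [531.3, 137.8, 58.8]
tool_rot: [-179.9, -0.1, 40.0]
wrist_force: [0.7, 0.7, -0.5]
finger_gap: 56.5
{'t': np.float64(8.45), 'q': array([  3.9 ,  13.43, 114.85,   0.15,  51.72,  53.78]), 'tool_pos': array([531.42, 137.82,  59.02]), 'tool_rot': array([-1.7991e+02, -7.0000e-02,  4.0030e+01]), 'wrist_force': array([-0.22,  0.16, -0.3 ]), 'finger_gap': np.float64(55.96)}
{'t': np.float64(8.5), 'q': array([  3.9 ,  13.42, 114.85,   0.15,  51.72,  53.78]), 'tool_pos': array([531.43, 137.82,  59.1 ]), 'tool_rot': array([-1.7991e+02, -8.0000e-02,  4.0020e+01]), 'wrist_force': array([-0.16, -0.89, -0.72]), 'finger_gap': np.float64(55.86)}
```

View pics/w10.png

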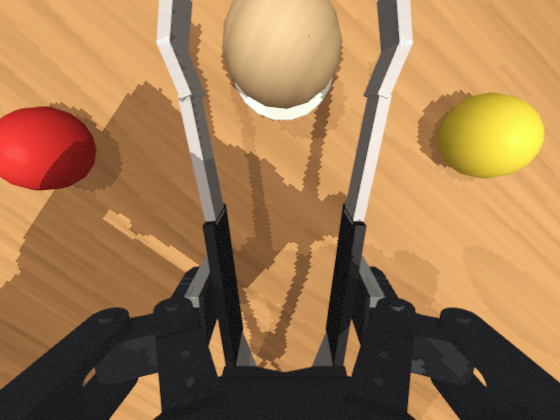

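View pics/s10c.png

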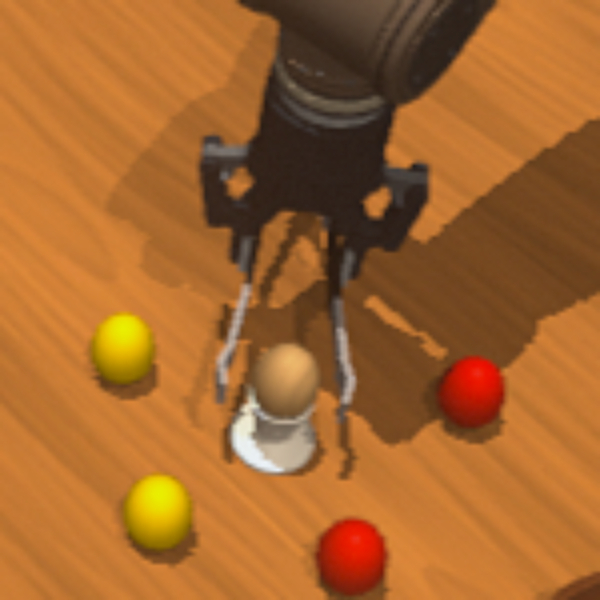

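The jaws straddle the egg ((165,30) and (405,30), egg at (283,45)), clear of the rim. Squeezing gradually.

```bash
python3 -m handwheel '[{"claw":0.25,"tx":0,"ty":0.1,"tz":0,"rx":0,"ry":0,"rz":0},{"claw":0.19,"tx":0,"ty":0.1,"tz":0,"rx":0,"ry":0,"rz":0},{"claw":0.13,"tx":0,"ty":0.1,"tz":0,"rx":0,"ry":0,"rz":0},{"claw":0.08,"tx":0,"ty":0.1,"tz":0,"rx":0,"ry":0,"rz":0},{"claw":0.04,"tx":0,"ty":0.1,"tz":0,"rx":0,"ry":0,"rz":0},{"claw":0.04,"tx":0,"ty":0.1,"tz":0,"rx":0,"ry":0,"rz":0},{"claw":0.04,"tx":0,"ty":0.1,"tz":0,"rx":0,"ry":0,"rz":0}]' 40
python3 look.py wrist w11
```

```text
t: 9.08
tool_pos: [531.4, 138.8, 59.1]
tool_rot: [-179.9, -0.1, 40.0]
wrist_force: [-0.1, 0.6, -0.1]
finger_gap: 44.2
{'t': np.float64(9.13), 'q': array([  4.  ,  13.45, 114.82,   0.15,  51.72,  53.89]), 'tool_pos': array([531.44, 138.82,  59.12]), 'tool_rot': array([-1.7991e+02, -8.0000e-02,  4.0020e+01]), 'wrist_force': array([-0.58,  0.06, -2.36]), 'finger_gap': np.float64(44.52)}
```

View pics/w11.png

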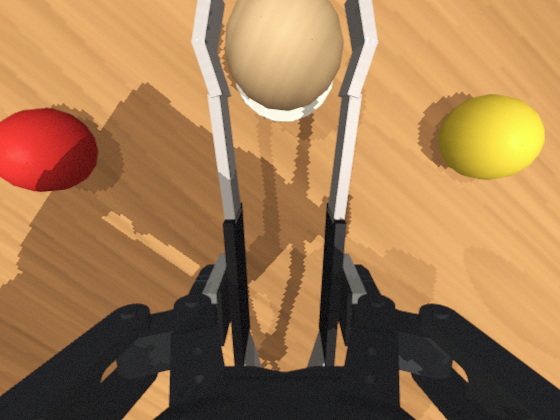

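Jaws are closing evenly around the egg. Check the jaw height, then close fully.

```bash
python3 - <<'E'
from h import *
p,d,ci=load('w11.npz');C=cloud(d,ci)
for sl in((slice(0,90),slice(195,222)),(slice(0,90),slice(352,378))):
    q=C[sl][(p[sl].min(-1)>170)&(d[sl]>0)]; print(len(q),np.median(q[:,2]).round(1))
E
python3 -m handwheel '[{"claw":0,"tx":0,"ty":0,"tz":0,"rx":0,"ry":0,"rz":0},{"claw":-0.04,"tx":0,"ty":0,"tz":0,"rx":0,"ry":0,"rz":0},{"claw":-0.08,"tx":0,"ty":0,"tz":0,"rx":0,"ry":0,"rz":0},{"claw":-0.14,"tx":0,"ty":0,"tz":0,"rx":0,"ry":0,"rz":0},{"claw":-0.2,"tx":0,"ty":0,"tz":0,"rx":0,"ry":0,"rz":0},{"claw":-0.3,"tx":0,"ty":0,"tz":0,"rx":0,"ry":0,"rz":0},{"claw":-0.3,"tx":0,"ty":0,"tz":0,"rx":0,"ry":0,"rz":0},{"claw":-0.3,"tx":0,"ty":0,"tz":0,"rx":0,"ry":0,"rz":0}]' 40
python3 look.py wrist w12
```

```text
1101 74.4
1169 74.4
t: 9.8
tool_pos: [531.4, 138.9, 59.2]
tool_rot: [-179.9, -0.1, 40.0]
wrist_force: [-1.7, 0.7, 0.4]
finger_gap: 39.1
{'t': np.float64(9.85), 'q': array([  4.01,  13.45, 114.81,   0.15,  51.73,  53.88]), 'tool_pos': array([531.44, 138.87,  59.19]), 'tool_rot': array([-1.7991e+02, -8.0000e-02,  4.0030e+01]), 'wrist_force': array([-0.61,  0.56,  0.1 ]), 'finger_gap': np.float64(38.89)}
```

View pics/w12.png

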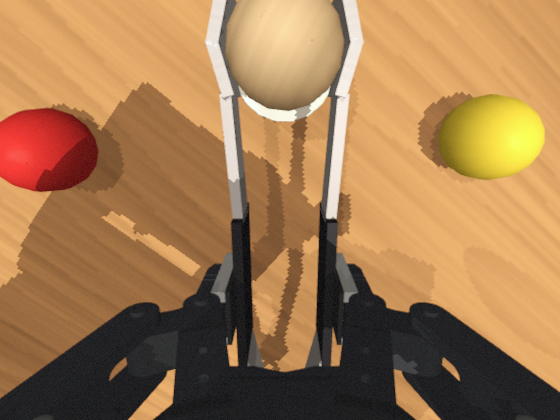

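The gap stopped at 39 mm with the jaws on both sides of the egg ((215,40) and (355,40)), so the egg is held. Lifting gently.

```bash
python3 -m handwheel '[{"claw":-0.3,"tx":0,"ty":0,"tz":0.2,"rx":0,"ry":0,"rz":0},{"claw":-0.3,"tx":0,"ty":0,"tz":0.6,"rx":0,"ry":0,"rz":0},{"claw":-0.3,"tx":0,"ty":0,"tz":1.2,"rx":0,"ry":0,"rz":0},{"claw":-0.3,"tx":0,"ty":0,"tz":2,"rx":0,"ry":0,"rz":0},{"claw":-0.3,"tx":0,"ty":0,"tz":3,"rx":0,"ry":0,"rz":0},{"claw":-0.3,"tx":0,"ty":0,"tz":4,"rx":0,"ry":0,"rz":0},{"claw":-0.3,"tx":0,"ty":0,"tz":5,"rx":0,"ry":0,"rz":0},{"claw":-0.3,"tx":0,"ty":0,"tz":6,"rx":0,"ry":0,"rz":0},{"claw":-0.3,"tx":0,"ty":0,"tz":7,"rx":0,"ry":0,"rz":0},{"claw":-0.3,"tx":0,"ty":0,"tz":7.8,"rx":0,"ry":0,"rz":0},{"claw":-0.3,"tx":0,"ty":0,"tz":8,"rx":0,"ry":0,"rz":0},{"claw":-0.3,"tx":0,"ty":0,"tz":8,"rx":0,"ry":0,"rz":0}]'
python3 look.py wrist w13;python3 look.py scene s13
python3 - <<'E'
from h import *
p,d,ci=load('s13.npz');cv2.imwrite('pics/s13c.png',cv2.resize(p[170:320,270:420],None,fx=4,fy=4))
E
```

```text
t: 10.85
tool_pos: [532.0, 138.9, 140.3]
tool_rot: [-180.0, -0.2, 40.0]
wrist_force: [-0.4, 0.0, -1.9]
finger_gap: 39.1
{'t': np.float64(10.9), 'q': array([  4.  ,   6.67, 112.8 ,   0.14,  60.5 ,  53.91]), 'tool_pos': array([531.49, 138.86, 139.44]), 'tool_rot': array([-1.7992e+02, -1.0000e-01,  4.0030e+01]), 'wrist_force': array([-0.22, -0.11, -2.31]), 'finger_gap': np.float64(38.75)}
{'t': np.float64(10.95), 'q': array([  4.  ,   6.7 , 112.84,   0.14,  60.49,  53.91]), 'tool_pos': array([531.1 , 138.82, 138.82]), 'tool_rot': array([-1.7988e+02, -5.0000e-02,  4.0030e+01]), 'wrist_force': array([ 0.39,  1.29, -1.63]), 'finger_gap': np.float64(39.15)}
```

View pics/w13.png

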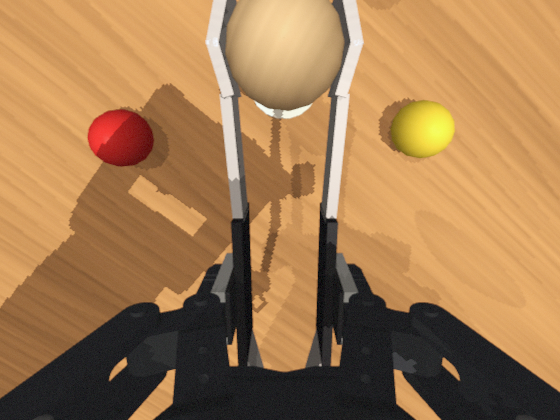

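View pics/s13c.png

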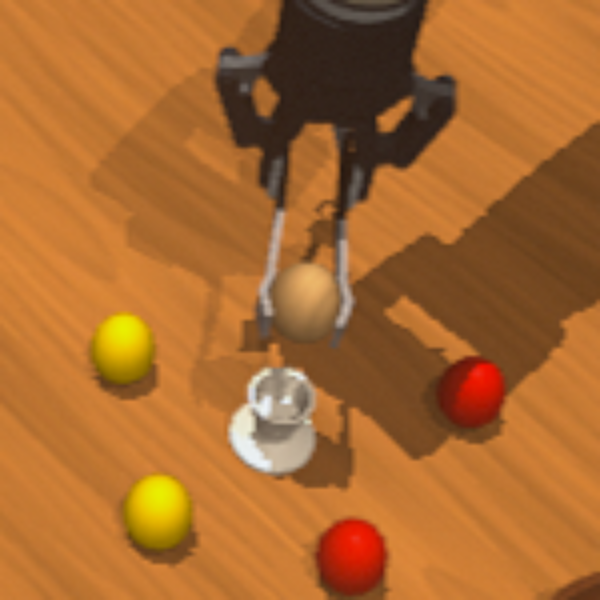

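The egg is up in the tongs (crop (305,300)) and the cup stands upright and empty (crop (275,430)). Raise another 5 cm and let it settle.

```bash
python3 -m handwheel '[{"claw":-0.3,"tx":0,"ty":0,"tz":0.5,"rx":0,"ry":0,"rz":0},{"claw":-0.3,"tx":0,"ty":0,"tz":1.3,"rx":0,"ry":0,"rz":0},{"claw":-0.3,"tx":0,"ty":0,"tz":2.3,"rx":0,"ry":0,"rz":0},{"claw":-0.3,"tx":0,"ty":0,"tz":3.3,"rx":0,"ry":0,"rz":0},{"claw":-0.3,"tx":0,"ty":0,"tz":4.3,"rx":0,"ry":0,"rz":0},{"claw":-0.3,"tx":0,"ty":0,"tz":5,"rx":0,"ry":0,"rz":0},{"claw":-0.3,"tx":0,"ty":0,"tz":5,"rx":0,"ry":0,"rz":0},{"claw":-0.3,"tx":0,"ty":0,"tz":5,"rx":0,"ry":0,"rz":0},{"claw":-0.3,"tx":0,"ty":0,"tz":5,"rx":0,"ry":0,"rz":0},{"claw":-0.3,"tx":0,"ty":0,"tz":5,"rx":0,"ry":0,"rz":0},{"claw":-0.3,"tx":0,"ty":0,"tz":5,"rx":0,"ry":0,"rz":0},{"claw":-0.3,"tx":0,"ty":0,"tz":5,"rx":0,"ry":0,"rz":0}]'
python3 look.py scene s14; python3 look.py wrist w14
python3 - <<'E'
from h import *
p,d,ci=load('s14.npz');C=cloud(d,ci)
a=cv2.absdiff(load('s14.npz')[0],load('s8.npz')[0])
q=C[(d>0)&(abs(C[...,0]-603)<22)&(abs(C[...,1]-199)<22)&(C[...,2]>120)];print('egg z',q[:,2].min(),q[:,2].max())
q=C[(d>0)&(abs(C[...,0]-603)<22)&(abs(C[...,1]-199)<22)&(C[...,2]<60)&(C[...,2]>30)];print('cup',q.mean(0),q[:,2].max())
p8,d8,c8=load('w14.npz');
a=cv2.absdiff(load('w14.npz')[0],load('w13.npz')[0])
w=np.hstack([p,p8]);cv2.imwrite('pics/f14.png',cv2.resize(w,None,fx=.7,fy=.7))
E
```

```text
t: 11.95
tool_pos: [530.7, 138.8, 188.1]
tool_rot: [-179.8, 0.0, 40.0]
wrist_force: [-0.7, -0.2, -1.6]
finger_gap: 38.8
{'t': np.float64(12.0), 'q': array([  4.01,   3.32, 110.83,   0.13,  65.94,  53.92]), 'tool_pos': array([530.82, 138.82, 188.25]), 'tool_rot': array([-179.85,    0.  ,   40.03]), 'wrist_force': array([ 0.13, -0.09, -1.87]), 'finger_gap': np.float64(39.0)}
{'t': np.float64(12.05), 'q': array([  4.01,   3.31, 110.82,   0.13,  65.94,  53.92]), 'tool_pos': array([530.9 , 138.83, 188.39]), 'tool_rot': array([-1.7986e+02, -1.0000e-02,  4.0030e+01]), 'wrist_force': array([ 0.55,  0.59, -1.72]), 'finger_gap': np.float64(38.58)}
egg z 178.60820242345653 222.1798066919647
cup [600.12521835 199.05687607  41.37279413] 51.89924440562413
```

View pics/f14.png

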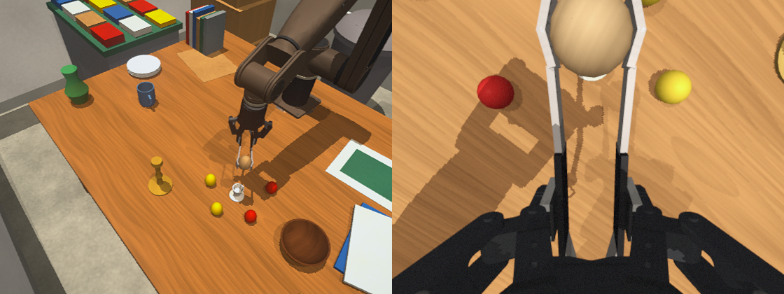

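The egg is about 130 mm up at (245,160), the cup is upright at (237,190), and the bowl, mug and candlestick look unmoved. Hold briefly, check and hand in.

```bash
python3 -m handwheel '[{"claw":-0.3,"tx":0,"ty":0,"tz":0,"rx":0,"ry":0,"rz":0},{"claw":-0.3,"tx":0,"ty":0,"tz":0,"rx":0,"ry":0,"rz":0},{"claw":-0.3,"tx":0,"ty":0,"tz":0,"rx":0,"ry":0,"rz":0},{"claw":-0.3,"tx":0,"ty":0,"tz":0,"rx":0,"ry":0,"rz":0},{"claw":-0.3,"tx":0,"ty":0,"tz":0,"rx":0,"ry":0,"rz":0},{"claw":-0.3,"tx":0,"ty":0,"tz":0,"rx":0,"ry":0,"rz":0}]'
python3 look.py scene s15
python3 - <<'E'
from h import *
from rig import sense,ticket
for f in('scene0.npz','s15.npz'):
    p,d,ci=load(f);C=cloud(d,ci)
    for nm,x,y,r,z in(('bowl',582,464,85,60),('mug',560,-425,70,100),('candle',790,-13,50,160),('egg',603,199,24,260)):
        k=(d>0)&(np.hypot(C[...,0]-x,C[...,1]-y)<r)&(C[...,2]>(12 if nm!='egg' else 55))&(C[...,2]<z);q=C[k];print(f,nm,q.mean(0).round(1),q[:,2].max().round(1))
s=sense();print(np.abs(s['qd']).max(),s['finger_gap'],s['t'])
ticket.sign_off()
E
```

```text
t: 12.55
tool_pos: [530.9, 138.8, 188.4]
tool_rot: [-179.9, -0.0, 40.0]
wrist_force: [0.0, 0.4, -1.8]
finger_gap: 39.0
{'t': np.float64(12.6), 'q': array([  4.01,   3.31, 110.82,   0.13,  65.94,  53.92]), 'tool_pos': array([530.91, 138.83, 188.43]), 'tool_rot': array([-1.7986e+02, -1.0000e-02,  4.0030e+01]), 'wrist_force': array([-0.54, -0.09, -0.95]), 'finger_gap': np.float64(38.78)}
scene0.npz bowl [568.3 465.7  32. ] 53.6
scene0.npz mug [ 564.2 -428.1   60.2] 92.8
scene0.npz candle [792.1  -5.3  75.2] 152.7
scene0.npz egg [609.7 205.1  78.6] 93.4
s15.npz bowl [568.3 465.6  31.9] 53.3
s15.npz mug [ 564.2 -428.    60.2] 92.2
s15.npz candle [792.3  -5.4  76.1] 152.4
s15.npz egg [610.1 204.  205.2] 222.9
0.10824857722706771 38.77911249478747 12.6
the job is handed in; nothing more can be done
```

The egg is held up in the tongs about 130 mm above where it stood (the cup is 50 mm tall), and the job is handed in at 12.6 s of the 43 s allowed. I gripped the tongs by their panels, lowered the open jaws around the wooden egg, squeezed until the fingers stopped at 39 mm, and lifted straight up.

- **Hold:** in the last checks the arm was still and the opening had stayed at 39 mm. The egg and tongs were clear of everything else.
- **Cup and bystanders:** the cup stood upright and empty. The bowl, mug and candlestick were unchanged within measurement noise.
- **Egg contact:** in the pictures only the tongs' jaws met the egg, not the gripper or arm.
- **Failures and disagreements:**
  - My first move commands were refused as invalid because I had left some values out. Nothing moved.
  - The cameras disagreed on positions by about 2 mm, up to 4.5 mm sideways on the panels. I used the wrist camera to line up the jaws.

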